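Index the tasting carousel and put the tall bottle on show

ROBOT

A 6-joint arm with a two-finger parallel gripper is mounted at the origin on the work surface. World frame = base frame: x ahead of the robot, y to its left, z up, the work surface at z = 0. Lengths are in mm, angles in rad, forces in N, time in s.
With the tool pointing down it reaches from about 300 to 875 mm from the base axis. Payload 6.4 kg.
Tool frame: the origin (TCP) lies midway between the tips of the shut fingers; the grasp point (between the pads) lies 19 mm behind it (grasp_offset is the distance from the TCP to the grasp point, in mm); z points along the fingers, x is the direction in which the jaws open and shut, and the axes are right-handed (so a half turn about z gives the same grasp; the last joint's range is limited). The gripper opens to 85 mm and grips with 20 to 120 N. Pads are 22 mm wide; open, the fingers measure 114 mm over their backs; the gripper's body (76 mm by 85 mm) begins 54 mm behind the grasp point. The pads swing forward as they close: fully open they stand 13 mm farther back than shut.
Start: joints at [-1.39, 0.181, 1.607, -0, 1.354, -0.206], TCP at [216.922, -532.528, 231.288] pointing down, gripper open.
Joint ranges: [-2.99, 2.99], [-0.89, 2.07], [0.3, 2.58], [-1.14, 4.28], [0, 2.63], [-3.12, 3.12]. Speed limits (rad/s): [2.57, 2.57, 3.01, 3.14, 3.14, 3.14].

INTERFACE

Orientations are given as a unit quaternion [x, y, z, w].
In Python, from station import move_pose, servo_line, goto_joints, grip, dwell, solve_ik, sense, camera, get_calibration, Unreachable, close_job, grasp_offset gives the robot as it stands. Calls block until the motion is done:
- move_pose(position, orientation): joint-space move of the TCP to a pose.
- servo_line(position, orientation=None, speed=150): straight line of the TCP; orientation=None keeps the orientation; speed is the mean speed in mm/s.
- goto_joints(angles): joint-space move.
- grip(opening, grip_force=None): finger opening in mm; grip_force is the grip in N (None keeps the last); returns when the fingers have stopped.
- dwell(seconds).
- solve_ik(position, orientation): joint angles nearest the present ones, or None.
- sense(): the state.
- camera(name): name is "side" or "top" or "wrist"; returns the picture (400x640x3 uint8, blue, green, red); there is no depth.
- get_calibration(name): a dict with "camera_matrix" (3x3 intrinsics, pixels), "R" (3x3) and "t" (3): a world point X has camera coordinates R X + t. Camera axes: x right, y down, z forward; pixel columns grow to the right and rows downward; lengths in mm; the calibration is good to about 2 mm. A picture is of the moment at which its call begins: read the wrist's pose just before it. get_calibration takes no time and is no camera call; for the wrist camera it gives the pose at the moment of the call.
A pose or a line that the arm cannot do raises Unreachable and nothing moves.
- close_job(): hands the job in, once; it reports no verdict.
The state is a dict: "t": time; "qpos": joint angles; "dq": joint speeds; "joint_efforts": joint torques, N m; "tcp_pos": TCP position; "tool_rot": TCP orientation; "contact_force": force on the tool from outside, world axes, zero at the start; "torque": the same for the moment, N m; "finger_gap": finger opening in mm.
Only numpy, scipy, OpenCV 4.12 (cv2) and the standard library are available. Lean on these libraries where they do the work, as an engineer would, in place of code of your own. Each camera call takes 0.05 s, during which the arm holds its last target. There are 200 camera calls.

TASK

The small wooden carousel on the shop counter is locked by a slanted spring plunger with a T-handle: pull the plunger out and twist it so that it stays out by itself, then, with it held out, swing the carousel a quarter turn so that its empty square bay faces the price-card holder. Twist the plunger back so that it springs fully home and locks the carousel there, and only then stand the tall bottle upright in the bay, setting it down rather than dropping it. Do not knock the tall bottle over, and leave the jar, the small bottle, the cup and the tape roll where they are.

Things in the scene. Friction and masses are not known exactly. Their poses are not given: they have to be found in the camera images.
- stand: Fixed carousel stand: pale wooden board, x -175 to 125, y -125 to 125, 20 mm thick. Origin on the counter on the carousel's upright turning axis. The slanted plunger is at its -x end; its axis lies in the x-z plane, passes through (-108, 0, 45) mm and points outward (pull) along (-0.5, 0, 0.866), 30 deg from vertical. Its steel collar, 34 mm wide, ends 56 mm out along the axis from that point.
- carousel (a joint): Carousel angle, rad, counterclockwise from above; 0 (start) = bay on the stand's +x side. Stops at +-1.75. Rim slots at -1.571, 0, +1.571: the plunger springs in within about 0.03 of one (then 0.015 play), else rests on the rim. Disc 240 mm across, top at height 45 mm; turns easily, stays where left. A rack with two fixed sample bottles opposite the bay is 103 mm high.
- plunger (a joint): Plunger pulled out along its axis, m: 0 home (start) to 0.024. Spring pulls home with 5 N at 0, 11 N at 0.024. Pin clears the rim from 0.013. The handle can be twisted only when pulled past 0.016; twisted and let go, its lug rests on the slotted collar and holds it out at 0.016. Twisted back to within about 0.1 rad of 0 and let go, it springs home by itself.
- twist (a joint): Twist of the T-handle about the plunger's outward axis, rad: 0 at start (bar along the stand's y) to 1.4, positive counterclockwise seen looking down on the handle from its outer end. 0.8 to 1.3 holds well. Slight friction.
- t_handle (a point): Centre of the black T-handle: bar 70 mm long, 16 mm thick, 26 mm tall along the plunger's axis, centred on that axis. At rest 93 mm out from the stand's (-108, 0, 45) mm, i.e. at (-154.5, 0, 125.5) mm. Below it a 12 mm shaft, 24 mm free above the collar. Its z axis points outward, its y along the bar; it moves with the handle.
- post_a (a point): Centre of the top of one of two upright round wooden grab posts on the carousel, 22 mm across, 75 mm tall, standing on the disc (top 120 mm above the counter), beside the bay; at (64, 64) mm of the carousel's own frame. It moves with the carousel.
- post_b (a point): The same for the other post, at (64, -64) mm of the carousel's frame.
- bay (a point): Centre of the floor of the empty square bay on the carousel, 70 mm out from the turning axis, floor 48 mm above the counter; inside 74 x 74 mm, walls 4 mm thick rising 15 mm above the floor.
- price_card: Price-card holder, fixed: blank white card in a clear upright pane 90 mm wide, 112 mm tall, dark wooden foot 60 x 70 mm; 235 mm from the carousel's axis on the stand's +y or -y side (a potted plant, 110 mm tall, is on the other). Origin under its centre. The bay faces it at carousel angle +1.571 (holder on +y) or -1.571 (on -y).
- bottle: The tall bottle, loose, standing on the counter: amber glass, 60 mm across, 180 mm tall, straight to 112 mm, neck 24 mm across from 139 to 164 mm, black cap 28 mm across from 164 mm to the top; 0.3 to 0.6 kg. Origin at the centre of its underside, z up.
- jar: Bystander: squat loose amber jar, 70 mm across, 100 mm tall; origin under its centre.
- flask: Bystander: small loose amber bottle, 44 mm across, 120 mm tall; origin under its centre.
- cup: Bystander: loose white cup, 80 mm across, 90 mm tall; origin under its centre.
- tape: Bystander: loose brown tape roll lying flat, 100 mm across, 45 mm tall; origin under its centre.
Mind the look-alikes: they are no part of the job. What is shaped like the bottle but blue is not meant.

How it is judged:
By the outcome, as a careful person would: the job done as asked, in the order asked, and still so for the second after the job is handed in, with the robot touching nothing.
It also fails if it takes over 72 s, if anything falls off the work surface, if the arm or the gripper's body presses on something with over 40 N, if the wrist force passes 120 N, or if a joint passes its speed limit or range.

## Working session

There is one attempt and no reset: what is moved stays moved. The work goes in short steps, each a Python script; the robot and the scene stay as the last script left them, time stands still between calls to the robot, and variables do not carry over. Pictures are saved under pics/ and viewed, about 8 in all and at most 12, crops included, and the job is handed in when it is done.

```bash
ls; mkdir -p pics; python3 - <<'E'
from station import *
import cv2
for n in ("top","side"):
    im=camera(n); cv2.imwrite(f"pics/{n}0.png",im)
    c=get_calibration(n); print(n,c)
print(sense()['t'],sense()['tool_rot'],grasp_offset)
E
```

```text
pics
top {'camera_matrix': array([[468.58262508,   0.        , 316.71183996],
       [  0.        , 468.58262508, 204.09961802],
       [  0.        ,   0.        ,   1.        ]]), 'R': array([[ 0.01844478, -0.99975691,  0.01207977],
       [-0.99785945, -0.01916523, -0.06252376],
       [ 0.06274007, -0.01090067, -0.99797037]]), 't': array([  14.40800942,  514.35244866, 1586.82759494])}
side {'camera_matrix': array([[469.91924101,   0.        , 321.27001289],
       [  0.        , 469.91924101, 191.17333586],
       [  0.        ,   0.        ,   1.        ]]), 'R': array([[-0.92837441, -0.37161598, -0.00474643],
       [-0.24266032,  0.61579056, -0.74961187],
       [ 0.28149055, -0.6947687 , -0.66186065]]), 't': array([ 498.06999208,  166.78782927, 1260.91083141])}
0.1 [ 8.29825467e-01 -5.58022418e-01 -5.80842120e-04 -5.81862239e-04] 18.700000000000003
```

View pics/top0.png

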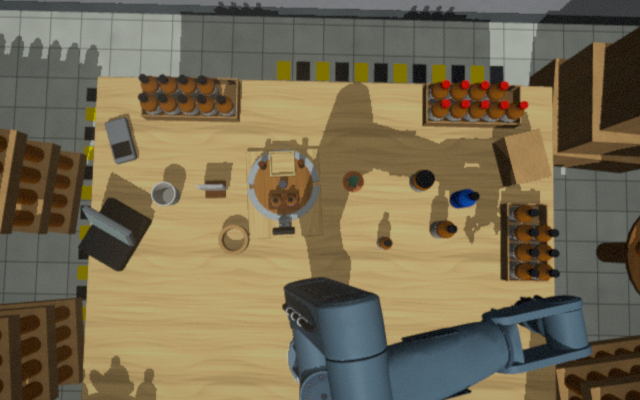

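View pics/side0.png

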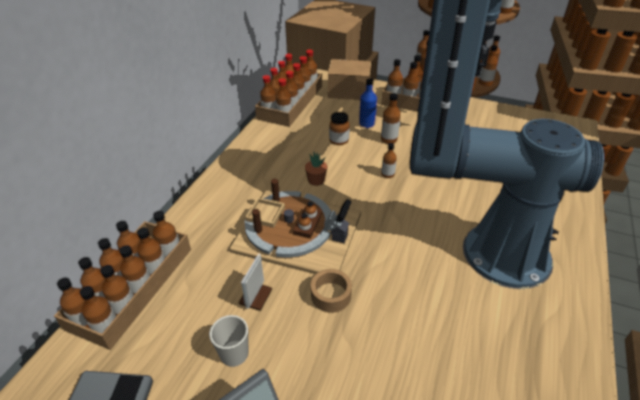

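The top view shows the bay facing +x (away from the robot), with its centre at about (283,162). The disc centre is at about (283,184) and the T-handle at about (284,227), on the robot side. The card holder is at (212,187), which is the +y side, so the target is +1.571. The amber tall bottle is near (445,229), with the blue decoy at (464,198), the jar at (424,179) and the flask at (385,243).

```bash
cat > h.py <<'E'
from station import *
import numpy as np, cv2
from scipy.spatial.transform import Rotation as Rot
def ray(c,uv,z):
    K,R,t=c['camera_matrix'],c['R'],c['t']
    d=R.T@np.linalg.inv(K)@np.array([*uv,1.]); o=-R.T@t
    return o+d*(z-o[2])/d[2]
def proj(c,X):
    p=c['camera_matrix']@(c['R']@np.asarray(X,float)+c['t']); return p[:2]/p[2]
def quat(zdir,xdir):
    z=np.array(zdir,float); z/=np.linalg.norm(z)
    x=np.array(xdir,float); x-=z*(x@z); x/=np.linalg.norm(x)
    return Rot.from_matrix(np.column_stack([x,np.cross(z,x),z])).as_quat()
E
python3 - <<'E'
from h import *
c=get_calibration("top")
for n,uv,z in [("disc",(283,184),45),("handle",(284,228),125),("bay",(283,162),55),("bottlecap",(453,230),180),("bottlebase",(438,228),20),("blue",(475,198),180),("flask",(385,243),60),("jar",(424,179),100),("card",(212,187),20)]:
    print(n,ray(c,uv,z).round(0))
w=get_calibration("wrist"); s=sense()
R=Rot.from_quat(s['tool_rot']).as_matrix()
C=-w['R'].T@w['t']
print("cam in tool",(R.T@(C-s['tcp_pos'])).round(1)); print((w['R']@R).round(3)); print(w['camera_matrix'].round(1))
D=ray(c,(283,184),45)
for dx in(-60,-40,0):
  for sx in((0,1,0),(0,-1,0),(1,0,0),(-1,0,0)):
    q=quat((0,0,-1),sx); print(dx,sx,solve_ik([D[0]+dx,D[1],330],q) is not None, solve_ik([D[0]+dx,D[1],400],q) is not None)
E
```

```text
disc [578. 139.  45.]
handle [429. 128. 125.]
bay [651. 140.  55.]
bottlecap [ 432. -394.  180.]
bottlebase [ 440. -391.   20.]
blue [ 532. -462.  180.]
flask [ 386. -204.   60.]
jar [ 597. -323.  100.]
card [565. 382.  20.]
cam in tool [  -0.   -79.3 -142.9]
[[ 1.     0.001 -0.001]
 [-0.001  0.951 -0.309]
 [ 0.001  0.309  0.951]]
[[337.8   0.  317.3]
 [  0.  337.8 200.7]
 [  0.    0.    1. ]]
-60 (0, 1, 0) True True
-60 (0, -1, 0) True True
-60 (1, 0, 0) True True
-60 (-1, 0, 0) True True
-40 (0, 1, 0) True True
-40 (0, -1, 0) True True
-40 (1, 0, 0) True True
-40 (-1, 0, 0) True True
0 (0, 1, 0) True True
0 (0, -1, 0) True True
0 (1, 0, 0) True True
0 (-1, 0, 0) True True
```

```bash
python3 - <<'E'
from h import *
import pickle
q=quat((0,0,-1),(0,-1,0))
out=[]
for i,p in enumerate([(440,-385,270),(574,136,260)]):
    move_pose(p,q); w=get_calibration("wrist"); im=camera("wrist"); cv2.imwrite(f"pics/w{i}.png",im); pickle.dump(w,open(f"w{i}.pkl","wb")); out.append(im)
print(sense()['t'],sense()['qpos'])
cv2.imwrite("pics/w01.png",np.vstack([out[0][:200+0],out[1]]) )
E
```

```text
3.1917 [ 2.97636463e-02  1.91015904e-01  1.53644643e+00 -2.48351871e-04
  1.41406129e+00  1.60213690e+00]
```

View pics/w1.png

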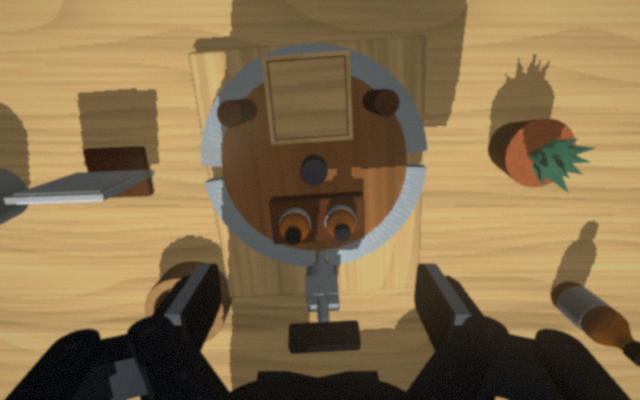

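View pics/w0.png

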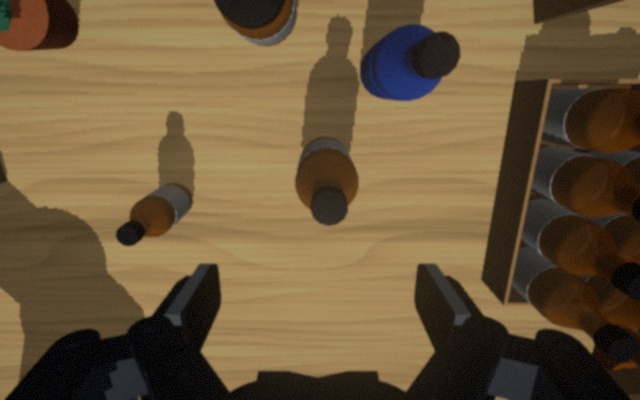

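w1 shows the carousel with its bay corners at about (264,57), (348,52), (353,137) and (270,143). The disc ring is centred near (314,155), the T-handle bar is at (324,337), and the posts are at (232,110) and (386,103). In w0 the amber bottle's cap is centred at about (329,207), and nothing is within finger reach of it.

```bash
python3 - <<'E'
from h import *
import pickle
from scipy.optimize import least_squares
w=pickle.load(open("w1.pkl","rb")); im=cv2.imread("pics/w1.png")
hsv=cv2.cvtColor(im,cv2.COLOR_BGR2HSV)
b,g,r=[im[...,i].astype(int) for i in range(3)]
m=((b>r+5)&(b>80)).astype(np.uint8); m[:, :190]=0; m[:,440:]=0; m[275:]=0
m=cv2.morphologyEx(m,cv2.MORPH_OPEN,np.ones((3,3)))
ys,xs=np.nonzero(m); P=np.array([ray(w,(x,y),45)[:2] for x,y in zip(xs,ys)])
c0=np.array([578,139.])
for it in range(4):
    # outermost point per angular bin
    d=P-c0; a=np.arctan2(d[:,1],d[:,0]); R=np.hypot(*d.T); ok=R<128
    bins=((a[ok]+np.pi)/(2*np.pi)*90).astype(int); Q=[]
    for k in set(bins):
        i=np.nonzero(ok)[0][bins==k]; Q.append(P[i[np.argmax(R[i])]])
    Q=np.array(Q)
    f=least_squares(lambda v:np.hypot(Q[:,0]-v[0],Q[:,1]-v[1])-v[2],[*c0,120],loss='soft_l1'); c0=f.x[:2]
print("disc",f.x,len(Q),np.abs(f.fun).mean())
# bay corners: top of walls z=63, refine by hand-picked
cs=np.array([ray(w,p,63)[:2] for p in [(264,57),(348,52),(353,137),(270,143)]])
print("bay",cs.mean(0),"edges",np.linalg.norm(np.roll(cs,-1,0)-cs,axis=1))
e=(cs[0]+cs[1]-cs[2]-cs[3]); print("yaw edge",np.arctan2(e[1],e[0]), "yaw bay-disc",np.arctan2(*(cs.mean(0)-c0)[::-1]), np.linalg.norm(cs.mean(0)-c0))
def blob(im,box,thr):
    x0,y0,x1,y1=box; s=(im[y0:y1,x0:x1].max(2)<thr).astype(np.uint8)
    n,l,st,ce=cv2.connectedComponentsWithStats(s); k=1+np.argmax(st[1:,4]); 
    cnt=np.argwhere(l==k)[:,::-1]; return ce[k]+(x0,y0),st[k],cv2.minAreaRect((cnt+(x0,y0)).astype(np.float32))
print("handle",blob(im,(280,310,370,365),60))
h=blob(im,(280,310,370,365),60)[0]; print(ray(w,h,125.5))
w0=pickle.load(open("w0.pkl","rb")); im0=cv2.imread("pics/w0.png")
bb=blob(im0,(300,180,360,230),75); print("cap",bb, ray(w0,bb[0],176))
print("post tops",[ray(w,p,120).round(1) for p in [(232,111),(386,103)]])
# overlay check from nominal
yaw=np.arctan2(e[1],e[0])
def S(p): 
    cy,sy=np.cos(yaw),np.sin(yaw); return [c0[0]+cy*p[0]-sy*p[1],c0[1]+sy*p[0]+cy*p[1],p[2]]
ov=cv2.resize(im,None,fx=1,fy=1)
pts=[(64,64,120),(64,-64,120),(-154.5,0,125.5),(0,0,45)]+[(-154.5-5.6,s*35,125.5+9.8+0) for s in(-1,1)]+[(x,y,20) for x in(-175,125) for y in(-125,125)]+[(70+a,b,63) for a in(-41,41) for b in(-41,41)]+[(120*np.cos(t),120*np.sin(t),45) for t in np.linspace(0,6.28,40)]
for p in pts: cv2.circle(ov,tuple(np.round(proj(w,S(p))).astype(int)),2,(0,255,0),-1)
cv2.imwrite("pics/ov1.png",ov)
E
```

```text
disc [575.56492855 138.50201334 118.7213449 ] 47 2.1533169651338473
bay [646.36208976 142.8330841 ] edges [78.07517546 78.28995364 83.21002504 79.65220718]
yaw edge 0.05710897061465944 yaw bay-disc 0.0610996233918259 70.9295157797793
handle (array([323.22475901, 336.71334348]), array([   9,   12,   71,   31, 1971], dtype=int32), ((323.62615966796875, 336.2707824707031), (29.010818481445312, 70.44692993164062), 86.8201675415039))
[421.40401458 129.20712954 125.5       ]
cap (array([327.52360817, 200.47709655]), array([   6,    0,   41,   45, 1419], dtype=int32), ((327.7887268066406, 200.08570861816406), (47.80687713623047, 36.5078125), 78.2317123413086)) [ 441.92649684 -393.01341736  176.        ]
post tops [array([638.3, 203.8, 120. ]), array([644.3,  79.4, 120. ])]
```

View pics/ov1.png

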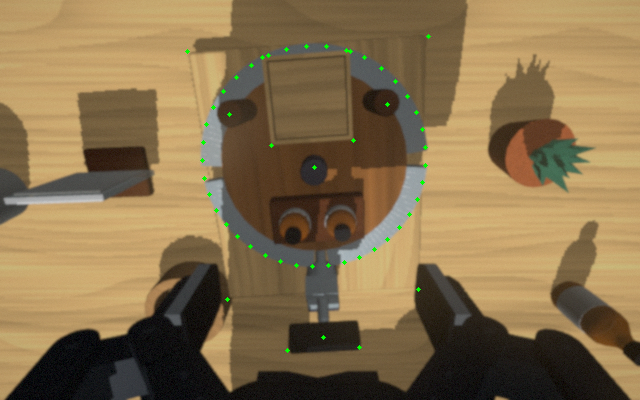

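The disc, the handle blob and the bay all agree within about 2 mm: stand centre ≈ (575.6, 138.5), yaw ≈ 0.057, handle (421.4, 129.3). Next I pull and twist the plunger.

```bash
cat >> h.py <<'E'
C0=np.array([575.6,138.5]); YAW=0.057
RS=Rot.from_euler('z',YAW)
def S(p): return RS.apply(p)+[*C0,0]
D=RS.apply([-.5,0,np.sqrt(.75)])
X0=RS.apply([np.sqrt(.75),0,.5])
P0=S([-108,0,45])
GO=16   # TCP below handle centre along axis
def hpose(pull,twist,extra=0):
    return P0+D*(93+pull-GO+extra), quat(-D,Rot.from_rotvec(D*twist).apply(X0))
def st(tag=""):
    s=sense(); print(tag,round(s['t'],2),s['tcp_pos'].round(1) if hasattr(s['tcp_pos'],'round') else s['tcp_pos'],"F",np.round(s['contact_force'],1),"gap",round(s['finger_gap'],1)); return s
E
python3 - <<'E'
from h import *
w0=__import__('pickle').load(open("w0.pkl","rb")); print("cap",ray(w0,(329,206),180))
for a in[(0,0,60),(0,0,0),(20,0,0),(20,1.05,0),(16,1.05,60)]:
    q=solve_ik(*hpose(*a)); print(a,hpose(*a)[0].round(0),None if q is None else np.round(q,2))
grip(50,60)
move_pose(*hpose(0,0,60)); st("pre")
servo_line(hpose(0,0)[0],speed=100); st("at")
cv2.imwrite("pics/h0.png",camera("wrist"))
grip(10); st("gripped")
E
```

```text
cap [ 439.00090281 -393.99599588  180.        ]
(0, 0, 60) [399. 128. 164.] [ 0.01 -0.51  2.43  0.04  0.7  -0.07]
(0, 0, 0) [429. 130. 112.] [ 0.01 -0.27  2.41  0.05  0.48 -0.08]
(20, 0, 0) [419. 130. 129.] [ 0.01 -0.35  2.42  0.04  0.55 -0.08]
(20, 1.05, 0) [419. 130. 129.] [ 0.01 -0.35  2.42  0.04  0.55 -1.13]
(16, 1.05, 60) [391. 128. 178.] [ 0.   -0.57  2.43  0.04  0.76 -1.12]
pre 5.12 [400.3 128.4 164.6] F [-0.1 -0.3  0.1] gap 49.9
at 5.87 [429.5 130.2 111.8] F [-0.2 -0.   0.5] gap 49.7
gripped 6.32 [429.7 130.2 112.5] F [-4.7  0.2  6.2] gap 15.0
```

```bash
python3 - <<'E'
from h import *
servo_line(hpose(20.5,0)[0],speed=40); st("pulled")
for t in np.linspace(0,1.08,6)[1:]: move_pose(*hpose(20.5,t))
s=st("twisted"); print("moment",np.round(s['torque'],2))
servo_line(hpose(15.5,1.08)[0],speed=30); st("lowered")
cv2.imwrite("pics/h1.png",camera("wrist"))
grip(50); st("open")
servo_line(hpose(16,1.08,70)[0],speed=120); st("back")
q=quat((0,0,-1),(0,-1,0)); move_pose((574,136,260),q)
import pickle; w=get_calibration("wrist"); im=camera("wrist"); cv2.imwrite("pics/w2.png",im); pickle.dump(w,open("w2.pkl","wb")); st()
for p,tt in [(16,1.08),(0,0)]: print(p,proj(w,P0+D*(93+p)).round(1))
E
```

```text
pulled 6.98 [419.4 129.5 129.8] F [ 7.8  0.5 -8.3] gap 15.1
twisted 8.61 [419.  129.2 129.2] F [ 7.5 -2.4 -7.7] gap 14.6
moment [-0.23 -0.23 -0.14]
lowered 8.93 [421.1 129.5 125.8] F [-20.6  -7.2  22. ] gap 14.7
open 9.41 [421.6 129.7 125.1] F [-0.8  0.3 -0.8] gap 50.1
back 10.14 [386.4 127.7 185.8] F [0.3 0.6 0. ] gap 49.7
 12.53 [573.8 136.  260. ] F [-0.5 -0.2  0.8] gap 49.9
16 [324.3 353.3]
0 [323.6 336.5]
```

View pics/w2.png

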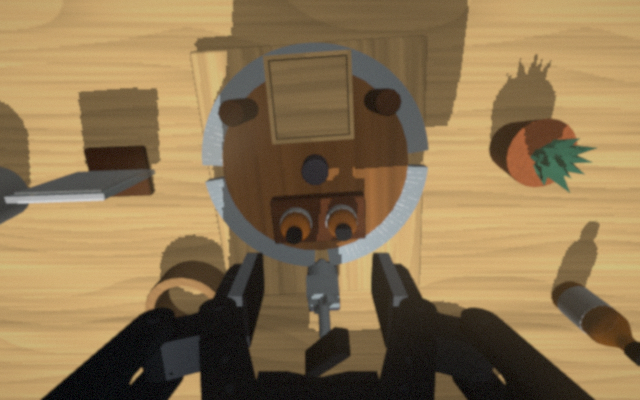

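The handle is clearly twisted and held out, at (327,352). The carousel is still at 0. Now I swing it by post_b.

```bash
cat >> h.py <<'E'
def post(th,z):
    f=YAW-np.pi/4+th; r=64*2**.5
    return [C0[0]+r*np.cos(f),C0[1]+r*np.sin(f),z], quat((0,0,-1),(np.sin(f),-np.cos(f),0))
E
python3 - <<'E'
from h import *
import pickle
move_pose(*post(0,190)); servo_line(post(0,86)[0],speed=150); st("at post")
grip(10,25); st("gripped")
for t in np.linspace(0,np.pi/2,10)[1:]: move_pose(*post(t,86))
st("swung"); 
grip(50); st("open"); servo_line(post(np.pi/2,190)[0],speed=200)
move_pose((574,136,260),quat((0,0,-1),(0,-1,0)))
w=get_calibration("wrist"); im=camera("wrist"); cv2.imwrite("pics/w3.png",im); pickle.dump(w,open("w3.pkl","wb")); st()
E
```

```text
at post 14.03 [644.   78.4  87.4] F [ 0.3 -1.1 -0.5] gap 49.9
gripped 14.39 [644.2  78.3  87.6] F [-0.2  0.7  6.4] gap 21.2
swung 16.83 [636.8 206.2  87.4] F [1.7 0.3 5.9] gap 21.3
open 17.23 [635.5 205.8  85.4] F [-0.1 -0.8  0.2] gap 49.8
 18.68 [573.6 136.3 258.2] F [-0.8 -0.5  0.1] gap 49.9
```

View pics/w3.png

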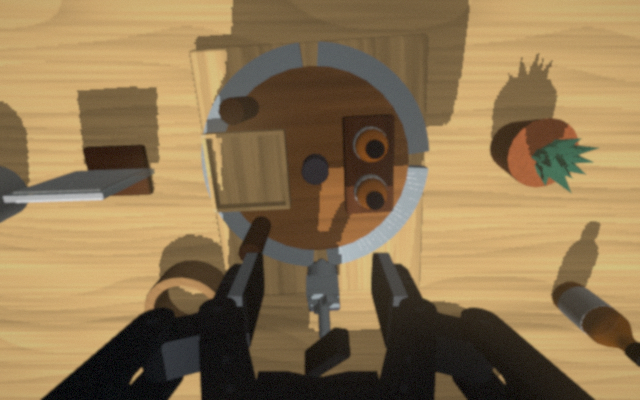

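The bay now faces the card, with its inner edge at about (288,170). The rim slots are at (310,54) and (420,167). I'll compare the slot angles before and after to check it is exactly a quarter turn.

```bash
python3 - <<'E'
from h import *
import pickle
for n in ("w2","w3"):
    w=pickle.load(open(n+".pkl","rb")); im=cv2.imread(f"pics/{n}.png").astype(np.float32)
    th=np.linspace(-np.pi,np.pi,1440,endpoint=False)
    v=np.zeros(len(th))
    for r in (108,111,114):
        p=np.array([proj(w,[C0[0]+r*np.cos(a+YAW),C0[1]+r*np.sin(a+YAW),45]) for a in th],np.float32)
        s=cv2.remap(im,p[None,:,0],p[None,:,1],cv2.INTER_LINEAR)[0]; v+=(s[:,0]-s[:,2])/3
    for c in (0,np.pi/2,-np.pi/2):
        k=np.abs(th-c)<.2; x=th[k]; y=v[k]; base=np.median(y); d=np.clip(base-y-12,0,None)
        print(n,round(c,2),"slot err",round((x*d).sum()/max(d.sum(),1e-6)-c,4),"width",round((d>0).sum()*.00436,3),"base",round(float(base),1),"depth",round(float(d.max()),1))
E
```

```text
w2 0 slot err 0.0 width 0.0 base -44.2 depth 0.0
w2 1.57 slot err -0.0067 width 0.148 base 5.1 depth 68.2
w2 -1.57 slot err 0.0257 width 0.144 base 1.8 depth 46.8
w3 0 slot err -0.0041 width 0.161 base 6.4 depth 50.0
w3 1.57 slot err -1.5708 width 0.0 base -58.6 depth 0.0
w3 -1.57 slot err 0.0146 width 0.14 base 2.5 depth 48.6
```

θ is a quarter turn within about 0.01 rad. Next I twist the plunger back.

```bash
python3 - <<'E'
from h import *
import pickle
grip(50,60)
move_pose(*hpose(16,1.08,65)); servo_line(hpose(16,1.08)[0],speed=120); st("at")
grip(10); st("gripped")
servo_line(hpose(20.5,1.08)[0],speed=30); st("pulled")
for t in np.linspace(1.08,0,6)[1:]: move_pose(*hpose(20.5,t))
s=st("twisted back"); print("moment",np.round(s['torque'],2))
servo_line(hpose(15,0)[0],speed=40); st("lowered")
grip(50); st("open"); dwell(.3)
servo_line(hpose(16,0,70)[0],speed=150); st("back")
move_pose((574,136,260),quat((0,0,-1),(0,-1,0)))
w=get_calibration("wrist"); im=camera("wrist"); cv2.imwrite("pics/w4.png",im); pickle.dump(w,open("w4.pkl","wb")); st()
a=im[310:370,280:370].max(2)<60; n,l,s4,ce=cv2.connectedComponentsWithStats(a.astype(np.uint8)); k=1+np.argmax(s4[1:,4]); print("handle px",ce[k]+(280,310),s4[k])
for p in (16,13,0): print(p,proj(w,P0+D*(93+p)).round(1))
E
```

```text
at 21.93 [421.4 129.7 125.6] F [0.4 1.2 0.1] gap 49.5
gripped 22.32 [421.5 129.4 126.4] F [-7.8 -4.3  7.8] gap 15.2
pulled 22.62 [419.2 129.1 129.7] F [ 6.5 -2.3 -9.2] gap 14.9
twisted back 24.25 [419.6 129.2 129.9] F [ 8.1 -2.7 -8.5] gap 15.0
moment [-0.42 -0.27 -0.03]
lowered 24.53 [422.4 129.4 125. ] F [ 6.7 -1.7 -7.7] gap 14.9
open 24.97 [421.9 129.8 124.8] F [-0.2  0.6 -0.8] gap 50.0
back 25.89 [386.5 127.7 186. ] F [-1.   0.2 -0.1] gap 49.9
 27.43 [573.5 136.1 259.5] F [-0.2 -0.1 -1.3] gap 50.1
handle px [324.12087354 336.41899441] [  10   12   71   31 1969]
16 [324.2 353.4]
13 [324.1 350.1]
0 [323.5 336.5]
```

View pics/w4.png

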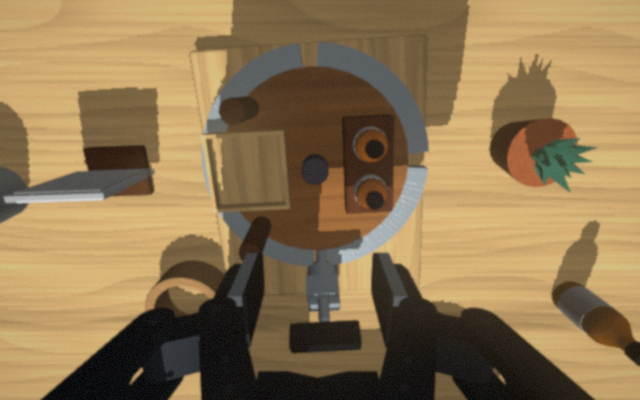

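The handle reads (324.1,336.4) px against a predicted home of (323.5,336.5), bar straight, so the plunger is fully home and the carousel is locked with the bay at the card. Next is the bottle.

```bash
python3 - <<'E'
from h import *
import pickle
q=quat((0,0,-1),(0,-1,0))
grip(70,60)
move_pose((439,-394,270),q); 
w=get_calibration("wrist"); im=camera("wrist"); cv2.imwrite("pics/b0.png",im); pickle.dump(w,open("b0.pkl","wb")); st()
g=cv2.cvtColor(im,cv2.COLOR_BGR2HSV)
u,v=proj(w,(439,-394,180)).astype(int); print("pred",u,v)
x0,y0=u-45,v-45; c=im[y0:y0+90,x0:x0+90]; cv2.imwrite("pics/b0c.png",cv2.resize(c,None,fx=6,fy=6,interpolation=cv2.INTER_CUBIC))
hs=g[y0:y0+90,x0:x0+90]; m=((hs[...,1]<110)&(hs[...,2]<90)).astype(np.uint8)
n,l,s4,ce=cv2.connectedComponentsWithStats(m); k=1+np.argmax(s4[1:,4]); print(s4[k],ce[k]+(x0,y0),ray(w,ce[k]+(x0,y0),180))
E
```

```text
29.78 [ 439.7 -393.1  270. ] F [ 0.7 -1.1  0.7] gap 69.7
pred 318 206
[ 28  27  36  37 964] [318.43568465 207.33506224] [ 438.1927124  -394.02371387  180.        ]
```

View pics/b0c.png

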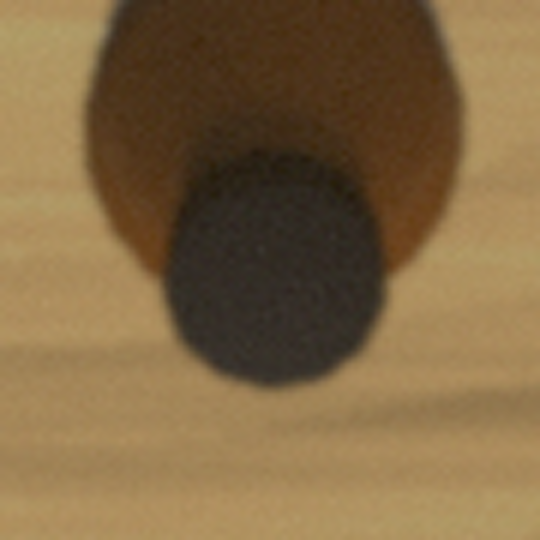

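The cap centre is confirmed at (438.5, -394). Now I grasp and lift, then check the hold.

```bash
python3 - <<'E'
from h import *
q=quat((0,0,-1),(0,-1,0))
servo_line((438.5,-394,144),q,speed=120); st("down")
grip(10,60); s=st("gripped")
servo_line((438.5,-394,174),q,speed=60); st("lift30")
servo_line((438.5,-394,300),q,speed=150); st("lifted")
servo_line((571.6,208.4,300),q,speed=200); dwell(.5); s=st("over bay"); print(np.round(s['torque'],2))
cv2.imwrite("pics/s1.png",camera("side")); c=get_calibration("side"); 
im=camera("side"); u,v=proj(c,(571.6,208.4,160)).astype(int)
cv2.imwrite("pics/s1c.png",cv2.resize(im[v-110:v+90,u-130:u+130],None,fx=3,fy=3,interpolation=cv2.INTER_CUBIC)); print(u,v)
E
```

```text
down 30.98 [ 438.9 -394.6  145. ] F [-0.  -0.3 -0.2] gap 70.1
gripped 31.45 [ 438.8 -394.3  144.7] F [-0.1  0.5  4.2] gap 26.4
lift30 32.1 [ 438.4 -393.9  174. ] F [ 0.4 -1.1 -3.9] gap 26.5
lifted 33.09 [ 438.  -393.5  298.6] F [ 0.4  0.6 -5.6] gap 26.8
over bay 36.83 [571.6 208.4 300. ] F [ 0.2  0.1 -4.8] gap 26.2
[ 0.05 -0.03 -0.04]
276 205
```

View pics/s1c.png

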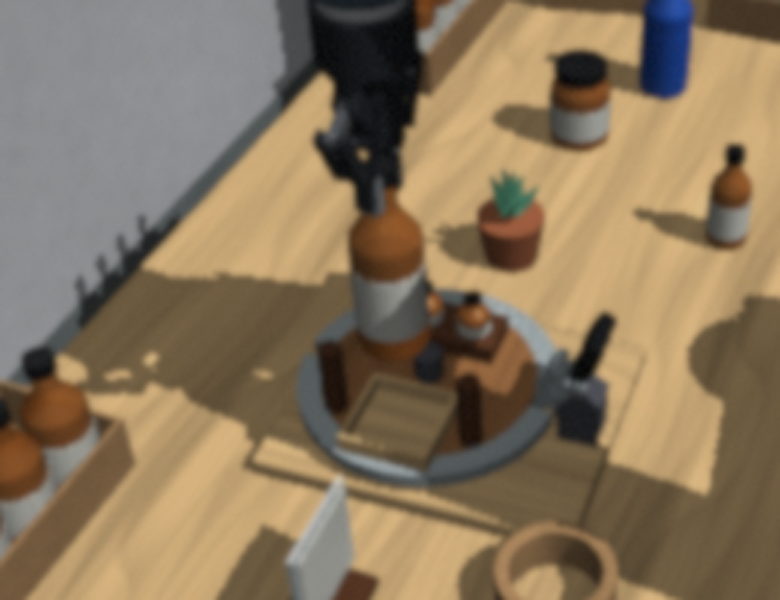

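The bottle hangs upright, base at about crop (390,350) on its way down over the bay. Weight is about 4.9 N. Now I lower it with a force check.

```bash
python3 - <<'E'
from h import *
q=quat((0,0,-1),(0,-1,0)); x,y=571.6,208.4
servo_line((x,y,215),q,speed=120); servo_line((x,y,199),q,speed=40); dwell(.2); st("near")
z=199
while z>188:
    z-=1; servo_line((x,y,z),q,speed=12); f=np.mean([sense()['contact_force'][2] for _ in range(3)]); 
    if f>-1.5: break
s=st(f"contact z={z}"); dwell(.2); st()
import pickle
w=get_calibration("wrist"); cv2.imwrite("pics/p0.png",camera("wrist"))
E
```

```text
near 38.53 [571.8 208.4 199.3] F [ 0.7  0.5 -4.7] gap 26.3
contact z=192 40.28 [572.  208.5 192.7] F [-0.5 -0.4  0.1] gap 26.7
 40.48 [572.  208.5 192.7] F [-0.7  0.5  2.7] gap 26.4
```

Contact came at z=192, exactly the bay floor height expected. Release, retreat and check.

```bash
python3 - <<'E'
from h import *
q=quat((0,0,-1),(0,-1,0)); x,y=571.6,208.4
grip(60); st("released"); servo_line((x,y,290),q,speed=150)
move_pose((470,-60,330),q); dwell(.3); st()
a=camera("side"); c=get_calibration("side"); u,v=proj(c,(575,150,100)).astype(int)
A=cv2.resize(a[v-100:v+80,u-110:u+130],None,fx=2,fy=2,interpolation=cv2.INTER_CUBIC)
b=camera("top"); c=get_calibration("top"); u,v=proj(c,(550,150,80)).astype(int)
B=cv2.resize(b[v-60:v+60,u-100:u+100],None,fx=3,fy=3,interpolation=cv2.INTER_CUBIC)
B=cv2.resize(B,(A.shape[1],int(B.shape[0]*A.shape[1]/B.shape[1])))[:240]
cv2.imwrite("pics/f.png",np.vstack([A,B])); print(np.vstack([A,B]).shape)
E
```

```text
released 40.96 [571.6 208.4 191.9] F [ 0.1 -0.5  0.2] gap 60.0
 43.17 [470.2 -59.3 329.8] F [-0.9  0.2  0.3] gap 59.7
(600, 480, 3)
```

View pics/f.png

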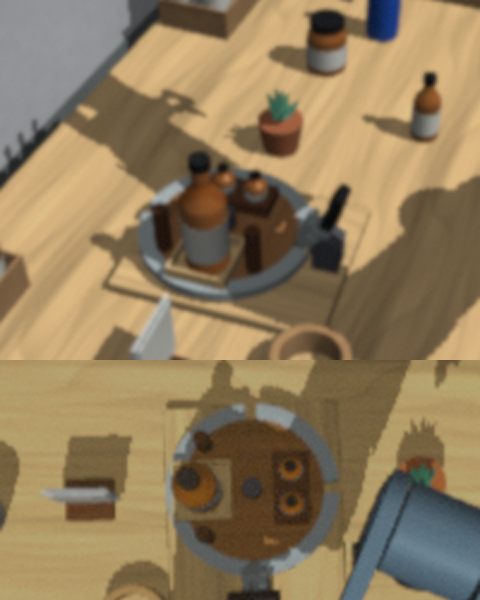

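The bottle stands upright in the bay (side view at about (205,220)), the bay faces the card, and the handle is straight and home. Handing in.

```bash
python3 -c "
from station import *
close_job(); print(sense()['t'])"
```

```text
the job is handed in; nothing more can be done
the job is handed in; nothing more can be done
```

The tall amber bottle now stands upright in the bay, which faces the price card, and the carousel is locked there. I handed the job in at about 43 s on the robot's clock; no verdict is reported.

**Steps, in the order asked**
1. I pulled the plunger about 20 mm and twisted it about 1.08 rad. The next picture showed it staying out by itself.
2. I swung the carousel a quarter turn counterclockwise by post_b.
3. I twisted the plunger back and let it spring home.
4. I gripped the bottle at the cap and neck, carried it over, lowered it until it touched the bay floor, released it and moved the arm away.

**Last checks**
- **Carousel:** after the swing, the rim slots were within about 0.01 rad of a quarter turn.
- **Plunger:** its handle was within 1 px of the predicted home position, with the bar straight. I measured this before placing the bottle. Afterwards I only looked at the final pictures, which show it unchanged.
- **Bottle:** contact came at the expected floor height, and it is upright in the final side and top views.
- **Forces:** the highest reading was about 31 N on the tool, while letting the plunger down onto its collar. The other readings were about 12 N or less.
- **Bystanders:** the jar and small bottle look undisturbed in the last pictures, and the arm did not go near the cup or tape roll. I did not measure any of the four positions again at the end.

No check failed or disagreed.

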